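# Hang the cake-board bin on the louvered panel

## Task

Of the two small metal bins standing on the counter take the one with a hooked lip, lift it over the top rail of the louvered panel and lower it gently on the far face until its lip has caught on the rail and carries it. Then slide it along the rail until it presses the end stop's sprung buffer in part of the way, without driving the buffer to its end, and leave it hanging there upright against the buffer. Leave everything else on the counter where it is.

Things in the scene. Friction and masses are not known exactly. Their poses are not given: they have to be found in the camera images.
- bin: the lipped bin: open aluminium bin, 90 (x) x 60 (y) x 80 (z) mm, walls 4 mm, 0.38 to 0.58 kg, a block of cake boards lying inside up to 30 mm height. Origin: centre of its underside. The hooked lip is on its -x side. It can be gripped across its 60 mm wide sides from above
- lip (a point): point on the bin's lip, at bin x = -49.5, z = 76 mm: top of the 9 mm wide slot, open below, between the bin's back (x = -45 mm) and the lip's 4 mm thick tab (x = -58 to -54 mm). The tab's rounded lower end is at z = 58 mm; a 4 mm bridge flush with the rim joins it to the bin. The lip is 56 mm wide (y)
- panel: louvered steel panel, fixed: sheet 360 mm long (y), 175 mm high. Origin: on the counter, in its face plane, mid length; its face, the hanging side, looks along its +x, away from the robot. A hung bin has the panel's axes, its origin at x = 62 to 66, z = 87 to 89 mm here. A second such bin already hangs fast at y = -175 to -115 mm; from there to the end stop the rail is free
- rail (a point): mid point of the top edge of the panel's top rail, at panel x = 14, y = 0, z = 165 mm. The rail is a 4 mm thick upturned flange along y with a rounded top, 12 mm free behind it to the sheet, 30 mm deep. Lower down a rest bar (panel x up to 19 mm, z = 92 to 104 mm, a sloping lead above it) keeps a hung bin about upright: it leans back up to 0.05 rad
- stop: end stop: dark steel clamp block, 34 x 24 (y) x 50 mm, fast on the rail towards the panel's +y end, axes as the panel. Origin: its centre (27 mm before the panel's face plane, 150 mm high). From its -y side a screw carries a sprung buffer pointing to -y. The screw is set differently each time: the buffer's tip is 40 to 70 mm to the -y side of this origin, to be found by touch
- buffer_axis (a point): point on the stop's -y face where the buffer's axis comes out, 12 mm to -y of the stop's origin, 31 mm before the panel's face plane, 146 mm high. The buffer: round, 18 mm, rubber tip, 4 N per mm, damped (0.2 N per mm/s), 6 mm travel; pressing it in 2 to 3 mm is right. The bin's friction on the rail (1 to 8 N) adds to this at the tool, and holds the released bin against the pressed buffer
- box: bystander: a bin of the same size and metal without the lip. Origin: centre of its underside
- cake_a: bystander: domed cake on a round gold board, 76 mm diameter, 57 mm high. Origin: centre of its underside
- cake_b: bystander: drum-shaped cake on a round gold board, 76 mm diameter, 58 mm high. Origin: centre of its underside
- cake_c: bystander: stepped pyramid cake on an 85 mm square gold board, 52 mm high. Origin: centre of its underside
- jar: bystander: jar, 60 mm diameter, 90 mm high. Origin: centre of its underside
- cup: bystander: white cup, 72 mm diameter, 80 mm high. Origin: centre of its underside
- boards: bystander: block of cake boards, 70 x 70 x 30 mm. Origin: centre of its underside
Mind the look-alikes: they are no part of the job. What is shaped like the bin but purple, red or turquoise is not meant.

How it is judged:
By the outcome, as a careful person would: the job done as asked, in the order asked, and still so for the second after the job is handed in, with the robot touching nothing.
It also fails if it takes over 56 s, if anything falls off the work surface, if the arm or the gripper's body presses on something with over 40 N, if the wrist force passes 120 N, or if a joint passes its speed limit or range.

## Robot

A 6-joint arm with a two-finger parallel gripper is mounted at the origin on the work surface. World frame = base frame: x ahead of the robot, y to its left, z up, the work surface at z = 0. Lengths are in m, angles in rad, forces in N, time in s.
With the tool pointing down it reaches from about 0.375 to 0.975 m from the base axis. Payload 3.8 kg.
Tool frame: the origin (TCP) lies midway between the tips of the shut fingers; the grasp point (between the pads) lies 19 mm behind it; z points along the fingers, y is the line along which they close (so a half turn about z gives the same grasp; the last joint's range is limited). The gripper opens to 88 mm and grips with 3 to 60 N. Pads are 18 mm wide; open, the fingers measure 123 mm over their backs; the gripper's body (75 mm by 187 mm) begins 45 mm behind the grasp point.
Start: joints at [1.284, 0.264, 1.604, -0, 1.274, -0.037], TCP at [0.167, 0.654, 0.239] pointing down, gripper open.
Joint ranges: [-2.63, 2.63], [-0.94, 2.18], [0.31, 2.57], [-1.31, 4.45], [0, 2.66], [-2.55, 2.55]. Speed limits (rad/s): [2.57, 2.57, 3.14, 3.14, 3.14, 3.14].

## Interface

Orientations are given as a rotation vector (axis times angle).
In Python, from cell import manip, inverse_kinematics, cams, order gives the robot as it stands. Calls block until the motion is done:
- manip.move_pose(position, orientation): joint-space move of the TCP to a pose.
- manip.move_linear(position, rate=0.15, rot=None): straight line of the TCP; rot=None keeps the orientation; rate is the mean speed in m/s.
- manip.set_joints(angles): joint-space move.
- manip.set_gripper(opening, force=None): finger opening in m; force is the grip in N (None keeps the last); returns when the fingers have stopped.
- manip.dwell(seconds).
- inverse_kinematics(position, orientation): joint angles nearest the present ones, or None.
- manip.state(): the state.
- cams.capture(name): name is "scene" or "top" or "wrist"; returns a dict with "image" (480x640x3 uint8, blue, green, red), "z_map" (480x640 float32, m along the optical axis (not along the pixel's ray), 0 where there is no reading), "intrinsics" (3x3 intrinsics, pixels), "k1" (the pictures are not rectified: a ray, as slopes to the right and down, at radius r is drawn at 1 + k1 r^2 times it, then the intrinsics apply), "position" and "orientation" of the camera in the world; the wrist camera has in their place "T_tool_cam" (4x4, takes a point from camera to tool coordinates, whose origin is the TCP and whose axes are the flange's). Camera axes: x right, y down, z forward; pixel columns grow to the right and rows downward; lengths in m; the calibration is good to about 2 mm. A picture is of the moment at which its call begins: read the wrist's pose just before it.
A pose or a line that the arm cannot do raises manip.IKError and nothing moves.
- order.close_job(): hands the job in; it is judged then, once.
The state is a dict: "clock": time; "joint_pos": joint angles; "joint_velocities": joint speeds; "tau": joint torques, N m; "tool_pos": TCP position; "tcp_rot": TCP orientation; "contact_force": force on the tool from outside, world axes, zero at the start; "moment": the same for the moment, N m; "gripper_width": finger opening in m; "grasp_force": force on a finger pad.
Only numpy, scipy, OpenCV 4.12 (cv2) and the standard library are available. Lean on these libraries where they do the work, as an engineer would, in place of code of your own. Each camera call takes 0.05 s, during which the arm holds its last target. There are 200 camera calls.

## Working session

There is one attempt and no reset: what is moved stays moved. The work goes in short steps, each a Python script; the robot and the scene stay as the last script left them, time stands still between calls to the robot, and variables do not carry over. Pictures are saved under pics/ and viewed, at most 10 in all, crops included, and the job is handed in when it is done.

```bash
mkdir -p pics; ls; cat > h.py <<'E'
import numpy as np, cv2, pickle
from scipy.spatial.transform import Rotation as R
from cell import manip, inverse_kinematics, cams, order
def cap(name):
    s=manip.state(); d=cams.capture(name)
    if name=="wrist":
        T=np.eye(4); T[:3,:3]=R.from_rotvec(s["tcp_rot"]).as_matrix(); T[:3,3]=s["tool_pos"]; d["T"]=T@np.array(d["T_tool_cam"])
    else:
        T=np.eye(4); o=np.array(d["orientation"]); T[:3,:3]=o if o.shape==(3,3) else R.from_rotvec(o).as_matrix(); T[:3,3]=d["position"]; d["T"]=T
    return d
def cloud(d):
    K=np.array(d["intrinsics"]); k1=float(d["k1"])
    v,u=np.mgrid[0:480,0:640].astype(float)
    P=np.stack([u.ravel(),v.ravel()],1)[:,None]
    n=cv2.undistortPoints(P,K,np.array([k1,0,0,0.]))[:,0].reshape(480,640,2)
    z=d["z_map"]; X=np.dstack([n*z[...,None],z])
    W=X@d["T"][:3,:3].T+d["T"][:3,3]; W[z==0]=np.nan
    return W
E
python3 - <<'E'
from h import *
for n in ("scene","top"):
    d=cap(n); cv2.imwrite(f"pics/{n}0.png",d["image"]); pickle.dump(d,open(n+".pkl","wb")); print(n,d["T"].round(3).tolist(),d["k1"])
print(manip.state())
E
```

```text
pics
scene [[-0.41, 0.712, -0.57, 1.075], [0.912, 0.33, -0.243, 0.13], [0.015, -0.62, -0.785, 0.828], [0.0, 0.0, 0.0, 1.0]] -0.0027027116252208642
top [[0.023, -0.995, 0.095, 0.445], [-1.0, -0.024, -0.011, -0.06], [0.013, -0.095, -0.995, 1.479], [0.0, 0.0, 0.0, 1.0]] 0.029643595403951967
{'clock': 0.1, 'joint_pos': array([ 1.28411972e+00,  2.64657122e-01,  1.60521677e+00, -2.22034090e-05,
        1.27371445e+00, -3.68789948e-02]), 'joint_velocities': array([-0.00017597, -0.00080949, -0.0023855 , -0.00022092, -0.00012981,
       -0.00181288]), 'tau': array([-6.50532875e-04, -5.03613389e+01, -3.58076656e+01,  7.31408014e-02,
        2.31831620e-02, -6.63856349e-05]), 'tool_pos': array([0.16667977, 0.65343832, 0.23753762]), 'tcp_rot': array([-3.91314011e-01, -3.11682212e+00,  3.09895883e-03]), 'contact_force': array([-0.20292919, -0.06266952,  0.05150507]), 'moment': array([0.02086499, 0.01866252, 0.03922956]), 'grasp_force': 0.0, 'gripper_width': 0.0880990732183389}
```

View pics/scene0.png

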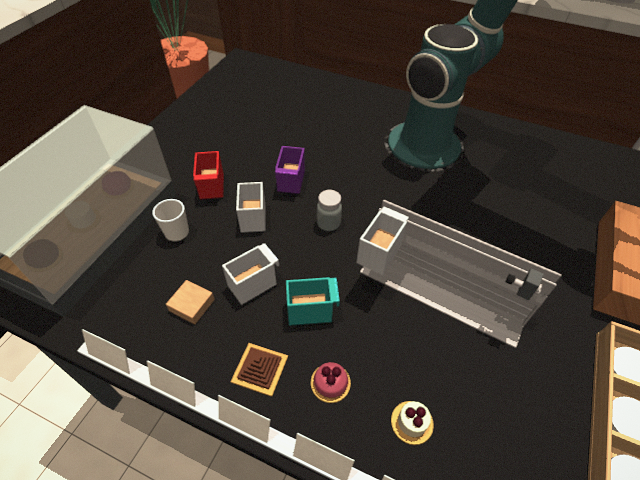

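View pics/top0.png

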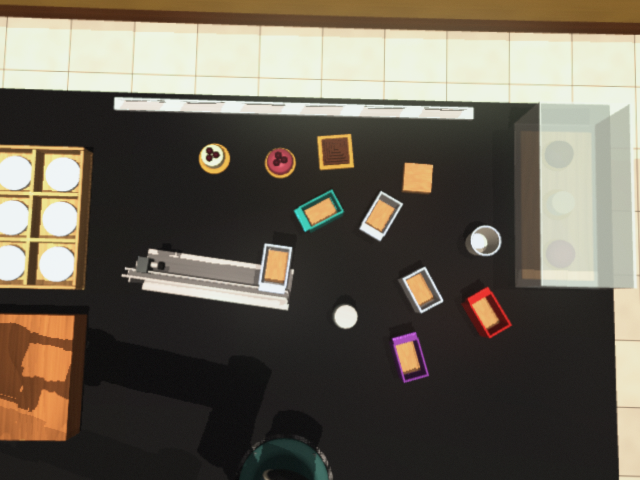

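Scene picture: metal bins at (250,273), apparently with a lip at (268,255), and at (250,207); the panel is at (455,270) with the stop at (530,283). In the top picture they are at (381,215) and (421,290), the panel runs (130,275)-(290,300) and the stop is at (143,264). I'll enlarge and get the point cloud.

```bash
python3 - <<'E'
from h import *
t=pickle.load(open("top.pkl","rb")); s=pickle.load(open("scene.pkl","rb"))
a=cv2.resize(t["image"][180:320,340:450],None,fx=3.5,fy=3.5,interpolation=cv2.INTER_CUBIC)
b=cv2.resize(s["image"][170:310,215:310],None,fx=3.5,fy=3.5,interpolation=cv2.INTER_CUBIC)
cv2.imwrite("pics/c1.png",np.hstack([a,b]))
W=cloud(t); Ws=cloud(s)
for nm,C,(u,v,r) in (("t",W,(381,215,27)),("t",W,(421,290,27)),("s",Ws,(250,273,34)),("s",Ws,(250,207,28))):
    P=C[v-r:v+r,u-r:u+r].reshape(-1,3); P=P[(P[:,2]>.070)&(P[:,2]<.095)]
    print(nm,u,v,len(P),cv2.minAreaRect((P[:,:2]*1000).astype(np.float32)),np.median(P[:,2]).round(4))
# panel
for nm,C,sl in (("t",W,(slice(235,320),slice(115,300))),("s",Ws,(slice(190,350),slice(350,570)))):
    P=C[sl].reshape(-1,3); P=P[np.isfinite(P[:,0])]
    for lo,hi in ((.17,.2),(.158,.17)):
        Q=P[(P[:,2]>lo)&(P[:,2]<hi)]; print(nm,lo,len(Q),cv2.minAreaRect((Q[:,:2]*1000).astype(np.float32)), Q[:,2].max())
        if lo>.169: print(cv2.fitLine((Q[:,:2]*1000).astype(np.float32),cv2.DIST_HUBER,0,.01,.01).ravel())
E
```

```text
t 381 215 371 ((640.8080444335938, -216.82281494140625), (59.99371337890625, 104.47974395751953), 60.70317077636719) 0.0798
t 421 290 278 ((469.180908203125, -316.7891540527344), (89.80323028564453, 61.14067077636719), 28.94396209716797) 0.0796
s 250 273 609 ((638.3212280273438, -213.56201171875), (63.15321350097656, 104.00920867919922), 60.810707092285156) 0.0791
s 250 207 315 ((467.44921875, -314.6756286621094), (96.16665649414062, 59.41310501098633), 28.86171531677246) 0.0788
t 0.17 621 ((517.2416381835938, 169.01625061035156), (359.4383239746094, 114.83148956298828), 83.22583770751953) 0.1823047916780265
[1.5768407e-01 9.8748964e-01 4.7057748e+02 1.7038484e+02]
t 0.158 546 ((516.8829345703125, 169.69192504882812), (358.4044189453125, 113.91422271728516), 83.7944107055664) 0.16999672974827718
s 0.17 989 ((514.109619140625, 171.07199096679688), (359.013427734375, 117.390869140625), 83.33821868896484) 0.17874677652475612
[1.2711820e-01 9.9188757e-01 4.6352136e+02 1.8597781e+02]
s 0.158 1913 ((513.4977416992188, 172.3519744873047), (359.1339111328125, 116.19615936279297), 84.47142791748047) 0.1699964206830935
```

View pics/c1.png

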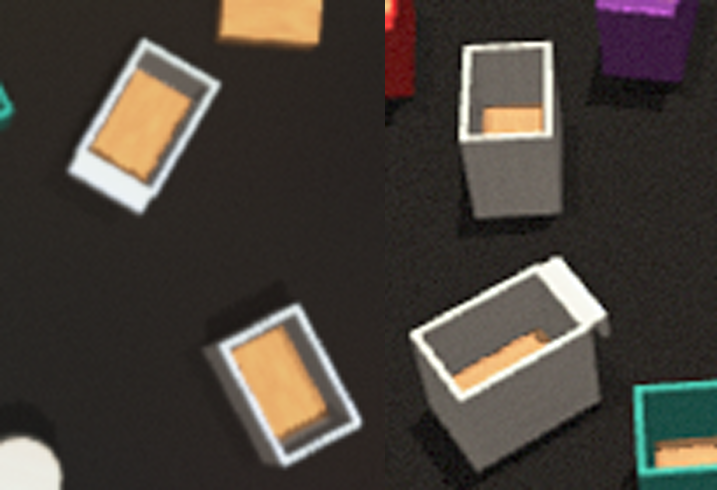

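The lipped bin is the one at top (381,215): its rectangle is 104 x 60 mm, with the lip at lower left in the top crop, so bin +x points at about -29°. The other is 90 x 60 with no lip. Next I'll look closer with the wrist camera over the panel, then over the bin.

```bash
cat >> h.py <<'E'
def rot(yaw):  # tool down; tool y along +-(bin/panel y); pick half turn with the smaller last joint
    return [R.from_matrix(np.array([[np.cos(a),np.sin(a),0],[np.sin(a),-np.cos(a),0],[0,0,-1]])).as_rotvec() for a in (yaw,yaw+np.pi)]
E
python3 - <<'E'
from h import *
for nm,p,yaw in (("panel",[.50,.18,.36],np.radians(-6.7)),("bin",[.645,-.218,.26],np.radians(-29.2))):
    for r in rot(yaw):
        print(nm,None if inverse_kinematics(p,r) is None else np.round(inverse_kinematics(p,r),2))
    js=[(abs(inverse_kinematics(p,r)[5]),i) for i,r in enumerate(rot(yaw)) if inverse_kinematics(p,r) is not None]
    manip.move_pose(p,rot(yaw)[min(js)[1]]); manip.dwell(.3)
    d=cap("wrist"); pickle.dump(d,open(f"w_{nm}.pkl","wb")); cv2.imwrite(f"pics/w_{nm}.png",d["image"])
    s=manip.state(); print(s["clock"],s["tool_pos"],s["contact_force"],d["T"].round(3).tolist())
E
```

```text
panel [ 0.3  -0.06  1.74 -0.    1.46  1.99]
panel [ 0.3  -0.06  1.74 -0.    1.46 -1.16]
2.575 [0.49992168 0.18034729 0.35990124] [-0.03717873 -0.24071782  0.57960331] [[0.117, 0.958, 0.261, 0.433], [0.993, -0.113, -0.031, 0.189], [-0.0, 0.263, -0.965, 0.506], [0.0, 0.0, 0.0, 1.0]]
bin [-0.36  0.26  1.57 -0.    1.31  1.72]
bin [-0.36  0.26  1.57  0.    1.31 -1.42]
4.525 [ 0.64519517 -0.2172918   0.26034199] [ 0.33409558 -0.31783076 -0.42634021] [[0.488, 0.842, 0.23, 0.587], [0.873, -0.47, -0.129, -0.183], [-0.0, 0.264, -0.965, 0.406], [0.0, 0.0, 0.0, 1.0]]
```

View pics/w_panel.png

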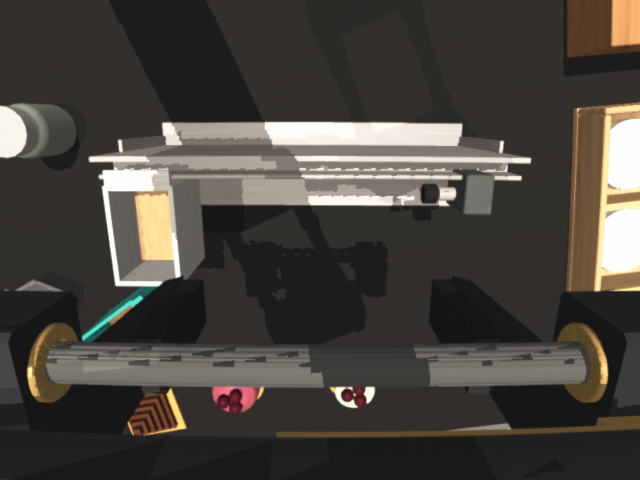

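View pics/w_bin.png

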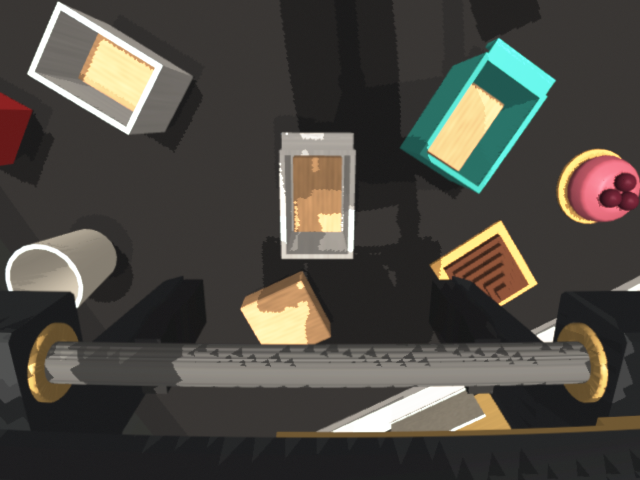

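Wrist over panel: sheet edge at row 159, rail at row ~177, stop block (478,193), black buffer tip (430,193), hung bin (140,225). Wrist over bin: lipped bin centred at (318,195), lip at the top (318,141), well aligned. Now numbers.

```bash
python3 - <<'E'
from h import *
d=pickle.load(open("w_panel.pkl","rb")); W=cloud(d)
def fit(P,nm):
    P=P[np.isfinite(P[:,0])]; 
    if len(P)<5: print(nm,len(P));return
    vx,vy,x,y=cv2.fitLine((P[:,:2]*1000).astype(np.float32),cv2.DIST_HUBER,0,.01,.01).ravel()
    s=np.sign(vy); print(nm,len(P),"ang",np.degrees(np.arctan2(vy*s,vx*s)).round(2),"pt",x,y,"z",np.percentile(P[:,2]*1000,[5,50,95]).round(1), "x at y=176:",x+(176-y)*vx/vy)
P=W[145:172,95:525].reshape(-1,3); fit(P[(P[:,2]>.165)&(P[:,2]<.185)],"sheet")
P=W[168:184,200:460].reshape(-1,3); fit(P[(P[:,2]>.158)&(P[:,2]<.172)],"rail")
c,s=np.cos(np.radians(-6.7)),np.sin(np.radians(-6.7)); A=np.array([[c,s],[-s,c]])
for nm,(u0,u1,v0,v1),(lo,hi) in (("stop top",(455,500,165,220),(.168,.185)),("buffer",(415,458,180,207),(.13,.165)),("hungbin",(95,210,165,290),(.15,.185))):
    P=W[v0:v1,u0:u1].reshape(-1,3);P=P[(P[:,2]>lo)&(P[:,2]<hi)]
    q=P[:,:2]@A.T; print(nm,len(P),"panelframe-ish min/max",np.percentile(q*1000,[1,99],axis=0).round(1).tolist(),"zmed",np.median(P[:,2]),np.percentile(P[:,2],99))
    if nm!="buffer": print(cv2.minAreaRect((P[:,:2]*1000).astype(np.float32)))
print("z col",[(v,W[v,330].round(4).tolist()) for v in range(150,185,2)])
d=pickle.load(open("w_bin.pkl","rb")); W=cloud(d)
P=W[125:265,270:365].reshape(-1,3);P=P[(P[:,2]>.07)&(P[:,2]<.09)];r=cv2.minAreaRect((P[:,:2]*1000).astype(np.float32));print("bin",len(P),r,np.median(P[:,2]))
E
```

```text
sheet 2711 ang 83.21 pt 460.5395 180.5921 z [167.  174.7 176.1] x at y=176: 459.9928
rail 1402 ang 83.21 pt 477.5989 191.06123 z [159.7 164.3 165.8] x at y=176: 475.8055
stop top 1234 panelframe-ish min/max [[449.4, 359.8], [482.6, 383.8]] zmed 0.17462002482637998 0.1764854640521058
((506.2210998535156, 314.9585266113281), (25.026897430419922, 33.57107162475586), 83.20704650878906)
buffer 720 panelframe-ish min/max [[458.5, 331.7], [481.0, 360.9]] zmed 0.15108591189547857 0.15623164149069624
hungbin 4646 panelframe-ish min/max [[446.3, 56.7], [547.7, 142.0]] zmed 0.16780480695283548 0.1704749578585942
((505.9991760253906, 40.480491638183594), (95.8249282836914, 103.18356323242188), 82.36292266845703)
z col [(150, [0.4608, 0.1983, 0.1093]), (152, [0.4607, 0.1975, 0.1354]), (154, [0.4606, 0.1968, 0.1592]), (156, [0.461, 0.1963, 0.1739]), (158, [0.4624, 0.1961, 0.1761]), (160, [0.4641, 0.196, 0.1746]), (162, [0.4696, 0.1966, 0.1348]), (164, [0.4714, 0.1964, 0.1343]), (166, [0.4731, 0.1962, 0.1351]), (168, [0.4749, 0.196, 0.1355]), (170, [0.4767, 0.1958, 0.1356]), (172, [0.4763, 0.1953, 0.1531]), (174, [0.4768, 0.1949, 0.1626]), (176, [0.4783, 0.1947, 0.1641]), (178, [0.4799, 0.1946, 0.1643]), (180, [0.5044, 0.1967, 0.0036]), (182, [0.5068, 0.1964, 0.004]), (184, [0.5092, 0.1962, 0.004])]
bin 3294 ((639.3259887695312, -212.57579040527344), (60.16065216064453, 103.36481475830078), 60.63594436645508) 0.07973163223615265
```

Consistent: bin origin is about (645.0,-215.8) mm with yaw -29.4°. Panel yaw is -6.8°, the face plane is at 438 mm along panel x, the rail height is 0.165, and the buffer tip is about 41 mm before the stop. Now the grasp, then checking the bin in hand.

```bash
python3 - <<'E'
from h import *
yaw=np.radians(-29.36); r=rot(yaw)[1]
p=[.6406,-.2133]
manip.move_pose([*p,.15],r); manip.move_linear([*p,.043],rate=.1)
s=manip.state(); print(s["clock"],s["tool_pos"],s["contact_force"])
manip.set_gripper(.05,force=40); s=manip.state(); print(s["gripper_width"],s["grasp_force"],s["contact_force"])
z0=s["contact_force"]
manip.move_linear([*p,.20],rate=.12); manip.dwell(.2)
s=manip.state(); print(s["clock"],s["tool_pos"],s["gripper_width"],s["grasp_force"],s["contact_force"],s["moment"])
Tt=np.eye(4);Tt[:3,:3]=R.from_rotvec(s["tcp_rot"]).as_matrix();Tt[:3,3]=s["tool_pos"]
d=cap("wrist"); pickle.dump(d,open("w_held.pkl","wb")); cv2.imwrite("pics/w_held.png",d["image"])
W=cloud(d); P=W.reshape(-1,3);P=P[np.isfinite(P[:,0])]; Q=(P-Tt[:3,3])@Tt[:3,:3]
Q=Q[(abs(Q[:,1])<.036)&(abs(Q[:,0])<.08)&(Q[:,2]<-.025)&(Q[:,2]>-.05)]
print(len(Q),np.percentile(Q*1000,[0,1,50,99,100],axis=0).round(1))
E
```

```text
6.2583 [ 0.64142458 -0.21359014  0.04401291] [0.14512072 0.46101783 0.24595162]
0.05936406402780108 40.00003647990525 [-2.06716821 -1.51545489  3.31589554]
8.45 [ 0.64018303 -0.21319784  0.19904412] 0.05974510337111937 39.99990773387253 [ 0.13026906  0.10817842 -4.88443037] [ 0.01358438 -0.01257543  0.05281824]
22072 [[-39.3 -36.  -49.6]
 [-28.9 -34.7 -45. ]
 [ 39.9   0.2 -36.4]
 [ 53.4  34.4 -25.6]
 [ 53.6  36.  -25. ]]
```

View pics/w_held.png

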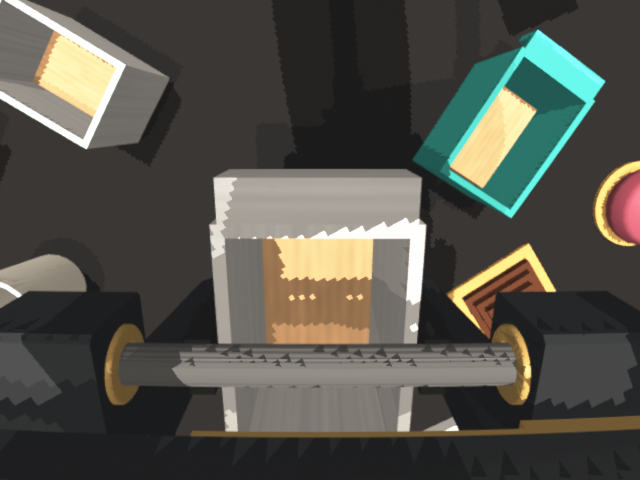

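Bin held squarely: lip edge at rows 170-178, centred at u=318, weight about 5 N. The in-hand lip position (53.4 mm) agrees with the plan. Transit next, then re-measuring the rail from the pre-lower pose.

```bash
cat >> h.py <<'E'
YAW=np.radians(-6.8); UX=np.array([np.cos(YAW),np.sin(YAW)]); UY=np.array([-np.sin(YAW),np.cos(YAW)])
RP=rot(YAW)[1]
def P3(X,Y,z): return [*(X*UX+Y*UY),z]
def pan(p): return np.array([p[:2]@UX,p[:2]@UY,p[2]])*1000
E
python3 - <<'E'
from h import *
manip.move_linear([.6406,-.2133,.27],rate=.15)
manip.move_pose(P3(.4977,.240,.27),RP)
manip.move_linear(P3(.4977,.240,.182),rate=.1); manip.dwell(.4)
s=manip.state(); print(s["clock"],pan(s["tool_pos"]),s["tcp_rot"]-RP,s["contact_force"])
Tt=np.eye(4);Tt[:3,:3]=R.from_rotvec(s["tcp_rot"]).as_matrix();Tt[:3,3]=s["tool_pos"]
d=cap("wrist"); pickle.dump((d,Tt),open("w_pre.pkl","wb")); cv2.imwrite("pics/w_pre.png",d["image"])
W=cloud(d).reshape(-1,3);W=W[np.isfinite(W[:,0])]; q=np.c_[W[:,:2]@UX,W[:,:2]@UY,W[:,2]]*1000
for nm,lo,hi,x0,x1 in (("rail",163,168,440,470),("sheet",173,179,425,445)):
  for y0,y1 in ((140,200),(275,345),(120,340)):
    m=(q[:,2]>lo)&(q[:,2]<hi)&(q[:,0]>x0)&(q[:,0]<x1)&(q[:,1]>y0)&(q[:,1]<y1); Q=q[m]
    print(nm,y0,len(Q),np.percentile(Q,[2,50,98],axis=0).round(1).tolist() if len(Q) else "")
m=(abs(q[:,1]-240)<30)&(q[:,2]>205)&(q[:,2]<222); print("rim",np.percentile(q[m],[1,50,99],axis=0).round(1).tolist())
E
```

```text
12.0667 [497.82852861 240.06478052 182.32976926] [-5.61362194e-05 -5.22379104e-04  2.90360382e-04] [-0.23109475 -0.62591893 -5.25215344]
rail 140 1372 [[450.0, 141.3, 163.2], [451.9, 169.8, 164.6], [453.9, 198.5, 165.9]]
rail 275 1428 [[450.2, 283.1, 163.2], [452.0, 313.5, 164.5], [454.0, 343.6, 166.0]]
rail 120 3127 [[450.1, 122.9, 163.2], [451.9, 189.9, 164.6], [454.0, 337.1, 166.0]]
sheet 140 1679 [[434.3, 141.2, 173.6], [436.1, 170.5, 174.9], [438.0, 198.9, 176.2]]
sheet 275 1970 [[434.4, 276.2, 173.5], [436.3, 308.7, 174.9], [438.1, 343.6, 176.3]]
sheet 120 6197 [[434.3, 124.8, 173.6], [436.2, 231.2, 174.9], [438.1, 335.1, 176.3]]
rim [[444.8, 211.3, 205.7], [457.0, 239.7, 218.7], [528.8, 269.6, 220.2]]
```

View pics/w_pre.png

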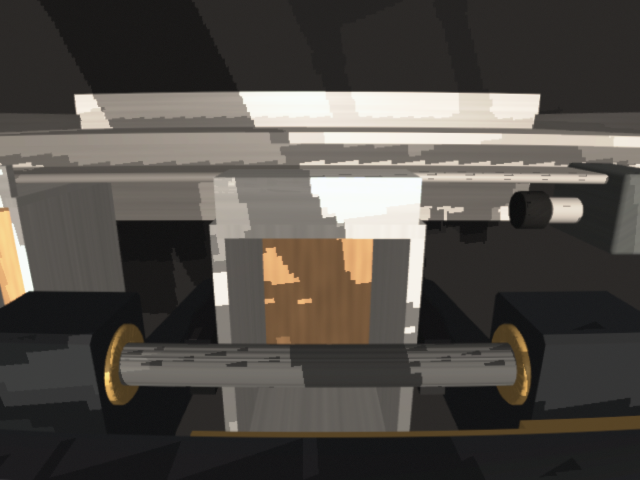

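The pre-lower picture shows the lip (rows 175-180, u 215-420) just in front of the rail ends visible at row 178, with the buffer tip at (530,210). In numbers, the rail is 450-454 and the slot about 448.6-457.6, so it fits. Lowering gently with force watch.

```bash
python3 - <<'E'
from h import *
X=.4976
manip.move_linear(P3(X,.240,.155),rate=.05); manip.dwell(.15)
f0=manip.state()["contact_force"]; print("f0",f0,manip.state()["clock"])
z=.155
while z>.126:
    z-=.002 if z>.138 else .0006
    manip.move_linear(P3(X,.240,z),rate=.02); manip.dwell(.06)
    s=manip.state(); f=s["contact_force"]; df=f-f0
    print(round(z,4),pan(s["tool_pos"]).round(2),f.round(2),s["moment"].round(2))
    if df[2]>4.5 or np.linalg.norm(df[:2])>5: break
print(s["clock"])
E
```

```text
f0 [-0.21041421  0.02434974 -4.28298014] 12.9583
0.153 [497.54 239.97 152.97] [-0.34  0.29 -4.19] [ 0.03 -0.04  0.02]
0.151 [497.51 239.97 150.89] [ 0.74 -0.4  -4.16] [ 0.08  0.01 -0.03]
0.149 [497.52 239.95 148.87] [ 0.42 -0.47 -4.54] [ 0.07  0.01 -0.03]
0.147 [497.59 239.98 146.95] [-0.91  0.39 -5.32] [ 0.01 -0.08 -0.01]
0.145 [497.57 239.97 144.88] [-0.38 -0.23 -4.7 ] [-0.01 -0.1  -0.01]
0.143 [497.59 239.97 142.91] [ 1.21 -1.02 -6.07] [ 0.   -0.09  0.03]
0.141 [497.58 240.   140.9 ] [ 0.94 -0.67 -4.96] [ 0.01 -0.1  -0.03]
0.139 [497.57 239.97 138.88] [ 0.32 -0.46 -5.7 ] [ 0.01 -0.15  0.03]
0.137 [497.56 239.95 136.87] [ 1.26 -0.68 -4.83] [ 0.01 -0.11 -0.02]
0.1364 [497.58 239.99 136.39] [ 0.41 -0.58 -5.14] [-0.01 -0.11 -0.05]
0.1358 [497.61 240.01 135.8 ] [-0.25  0.66 -4.58] [ 0.01 -0.1  -0.04]
0.1352 [497.61 240.04 135.18] [ 1.21  0.82 -4.78] [ 0.06 -0.14 -0.01]
0.1346 [497.58 240.   134.57] [ 0.16 -0.39 -4.95] [-0.01 -0.05  0.03]
0.134 [497.56 240.01 133.96] [ 0.82 -0.08 -4.74] [ 0.   -0.12  0.02]
0.1334 [497.57 239.98 133.37] [ 1.21  0.8  -5.01] [-0.03 -0.08 -0.01]
0.1328 [497.59 239.98 132.76] [ 1.28  1.46 -4.9 ] [-0.   -0.15 -0.03]
0.1322 [497.66 240.   132.34] [ 0.6  -0.52 -3.57] [ 0.01 -0.05 -0.02]
0.1316 [497.76 240.06 132.12] [-1.  -1.2  0.3] [-0.02  0.33  0.04]
18.5083
```

Caught: at z 132.3 the load passed to the rail (Fz -4.9 → +0.3). Now sliding towards the buffer in measured steps.

```bash
python3 - <<'E'
from h import *
X=.4976; z=.1316
manip.move_linear(P3(X,.240,z),rate=.02)
def rd(n=3):
    L=[]
    for _ in range(n):
        manip.dwell(.03); s=manip.state(); L.append(np.r_[pan(s["tool_pos"]),s["contact_force"][:2]@UY,s["contact_force"][:2]@UX,s["contact_force"][2],s["gripper_width"]*1000])
    return np.mean(L,0)
for Y in (.250,.265,.280,.290,.294): 
    manip.move_linear(P3(X,Y,z),rate=.03); print(Y,rd().round(2),manip.state()["clock"])
base=rd()[3]; Y=.294
while Y<.312:
    Y+=.0007
    manip.move_linear(P3(X,Y,z),rate=.02); a=rd(); print(round(Y,4),a.round(2))
    if a[3]-base<-4: break
print(manip.state()["clock"])
E
```

```text
0.25 [498.03 249.89 131.8   -3.61   1.69   2.68  59.61] 19.3417
0.265 [497.97 264.75 131.8   -4.31   1.71   3.03  59.55] 20.0917
0.28 [497.97 279.73 131.81  -4.93   1.84   3.05  59.7 ] 20.8417
0.29 [497.97 289.85 131.81  -4.4    2.12   3.9   59.65] 21.425
0.294 [497.99 293.79 131.82  -4.81   2.28   2.95  59.57] 21.8083
0.2947 [497.96 294.1  131.79  -6.67   2.32   3.87  59.52]
0.2954 [497.97 294.63 131.8   -6.87   1.85   3.75  59.78]
0.2961 [497.99 295.3  131.79  -6.87   2.39   4.    59.55]
0.2968 [497.98 295.99 131.79  -6.77   2.24   4.17  59.5 ]
0.2975 [497.97 296.67 131.77  -6.83   1.97   3.59  59.92]
0.2982 [498.   297.39 131.8   -6.57   2.47   4.17  59.66]
0.2989 [497.99 298.08 131.8   -7.12   2.25   4.12  59.57]
0.2996 [498.   298.77 131.8   -6.36   2.67   3.79  59.74]
0.3003 [497.98 299.48 131.78  -7.07   1.77   4.03  59.64]
0.301 [497.99 300.19 131.8   -6.6    2.54   3.62  59.81]
0.3017 [497.99 300.87 131.79  -6.47   1.94   3.49  59.73]
0.3024 [497.98 301.57 131.77  -6.37   2.41   3.79  59.67]
0.3031 [497.98 302.22 131.78  -6.86   2.31   4.19  59.57]
0.3038 [497.99 302.53 131.78  -8.17   2.23   4.66  59.87]
0.3045 [498.   302.9  131.77  -9.64   2.36   4.79  59.72]
27.1583
```

Buffer touched at Y≈302.2 (friction about 6.7 N, then the force climbs at 4 N/mm). Pressing to about 2.7 mm.

```bash
python3 - <<'E'
from h import *
X=.4976; z=.1316
def rd(n=3):
    L=[]
    for _ in range(n):
        manip.dwell(.03); s=manip.state(); L.append(np.r_[pan(s["tool_pos"]),s["contact_force"][:2]@UY,s["contact_force"][:2]@UX,s["contact_force"][2],s["gripper_width"]*1000])
    return np.mean(L,0)
Y=.3045
while Y<.312:
    Y+=.0005
    manip.move_linear(P3(X,Y,z),rate=.02); a=rd(); print(round(Y,4),a.round(2))
    if a[3]<-17.4 or a[1]>304.9: break
for z in (.1318,.1320): manip.move_linear(P3(X,Y,z),rate=.02); a=rd(); print(z,a.round(2))
open("yz","w").write(f"{Y} {z}"); s=manip.state(); print(s["clock"],s["moment"])
E
```

```text
0.305 [498.   303.14 131.78 -10.32   2.34   5.04  59.48]
0.3055 [498.   303.4  131.76 -11.07   2.03   5.37  59.69]
0.306 [498.   303.65 131.76 -12.01   2.09   5.18  59.73]
0.3065 [498.01 303.89 131.75 -12.58   2.71   5.65  59.65]
0.307 [498.02 304.14 131.78 -13.87   2.37   6.49  59.7 ]
0.3075 [498.02 304.38 131.76 -14.06   2.78   6.26  59.86]
0.308 [498.03 304.63 131.79 -15.79   1.88   7.02  59.43]
0.3085 [498.05 304.86 131.78 -16.02   2.5    7.16  59.34]
0.309 [498.03 305.13 131.77 -17.09   2.73   7.02  59.85]
0.1318 [498.02 305.15 131.8  -16.53   2.85   6.34  59.72]
0.132 [498.02 305.18 131.83 -16.13   2.98   5.73  59.47]
31.0083 [-2.19748657  0.12738014  0.46170964]
```

Buffer pressed about 2.6-2.9 mm. Releasing, withdrawing upward, then checking.

```bash
python3 - <<'E'
from h import *
Y,z=map(float,open("yz").read().split()); X=.4976
manip.set_gripper(.066); s=manip.state(); print(s["clock"],s["gripper_width"],s["contact_force"],pan(s["tool_pos"]))
# recentre on the bin while open, so the fingers stay clear of it
Yb=.3045
manip.move_linear(P3(X,Yb,.132),rate=.02)
manip.set_gripper(.086); manip.dwell(.2); s=manip.state(); print(s["clock"],s["gripper_width"],s["contact_force"],pan(s["tool_pos"]))
manip.move_linear(P3(X,Yb,.26),rate=.1); manip.move_linear(P3(X,.25,.36),rate=.15); manip.dwell(.3)
s=manip.state(); print(s["clock"],s["contact_force"])
d=cap("wrist"); cv2.imwrite("pics/w_end.png",d["image"]); W=cloud(d).reshape(-1,3);W=W[np.isfinite(W[:,0])]; q=np.c_[W[:,:2]@UX,W[:,:2]@UY,W[:,2]]*1000
m=(q[:,2]>160)&(q[:,2]<172)&(q[:,0]>464)&(q[:,0]<560)&(q[:,1]>250)&(q[:,1]<345); print("rim",m.sum(),np.percentile(q[m],[1,50,99],axis=0).round(1).tolist())
m&=q[:,0]>495; print("rim far part",np.percentile(q[m],[1,50,99],axis=0).round(1).tolist())
E
```

```text
31.3167 0.0659727761281033 [ 2.8179514  -6.71563861  0.8475266 ] [498.03620517 307.86413863 131.57615249]
32.375 0.08579718972998751 [ 0.49228286  0.74552265 -0.11776732] [497.62032717 304.48821041 131.99558773]
35.0167 [0.06894333 0.26442964 0.33218355]
rim 1565 [[464.9, 274.4, 160.3], [518.1, 312.5, 166.8], [549.1, 333.7, 169.2]]
rim far part [[495.9, 274.4, 160.3], [536.0, 308.7, 166.5], [549.2, 333.6, 168.6]]
```

View pics/w_end.png

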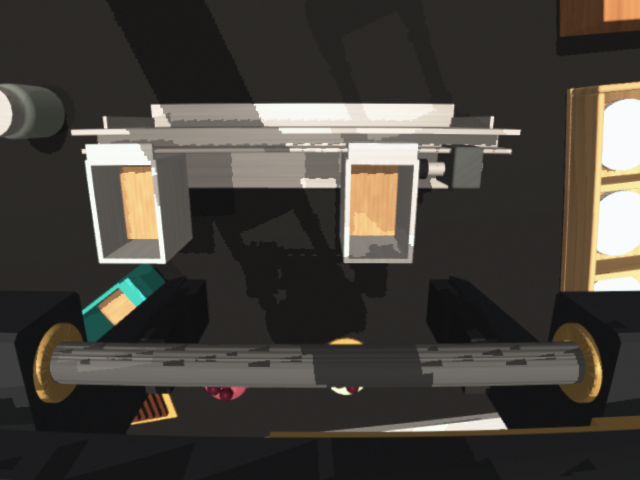

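The end picture shows the bin hanging level on the rail at (380,200), lip over the rail at row 150, its side against the buffer tip at (420,168). Rim is at z≈167, bin centre Y≈304, so it still presses the buffer in past the touch point of 302.2. The robot is clear.

```bash
python3 -c "
from h import *
print(order.close_job(), manip.state()['clock'])"
```

```text
the job is handed in; nothing more can be done
the job is handed in; nothing more can be done
```

The lipped bin hangs on the rail, upright against the buffer. I pressed the buffer in about 2.7 mm, and the last camera check showed it still in by roughly 1.5–2 mm (±0.5 mm) after release, so under the 2–3 mm you gave. Nothing else was moved, and the job was handed in at about 35 s.

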